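Feed the sawn blank through the parts chute flap

TASK

Slide the sawn brass blank across the deck with your fingertips so that it pushes the yellow flap open, and keep pushing until it drops through into the tray of the parts chute; then draw the fingers back so that the flap swings fully shut behind it. Never pick the blank up, and leave the steel plug, the tin and the square where they are.

Things in the scene. Friction and masses are not known exactly. Their poses are not given: they have to be found in the camera images.
- chute: Green parts chute, fixed. Origin at table height below the flap's hinge, middle of the mouth; x = feed direction, z up. Flat dark-steel deck, top 90 mm above the table, from x = -200 to +10 mm, y = -130 to +130 mm, no side rails. Slick white tray, floor 8 mm above the table, from x = 100 to 238 mm, 128 mm wide, walls 50 mm above the table.
- mouth (a point): Middle of the mouth (chute x = 0) on the deck's top, straight below the flap's hinge; axes as the chute's. The mouth is 124 mm wide between two green posts, each 10 mm wide, 12 mm along x and 56 mm high above the deck; nothing of the mouth is higher.
- deck_end (a point): Middle of the deck's far edge, 10 mm past the mouth, 90 mm above the table. From here a slick white ramp, 128 mm wide between cheeks 115 mm above the table, falls at about 42 degrees into the tray: a part whose middle is pushed past this edge tips over and slides down by itself.
- flap (a joint): Angle of the yellow flap with a black band, 116 mm wide, 46 mm long, 4 mm thick, 90 g, hung on an 8 mm level rod across the mouth, 50 mm above the deck. 0 = hanging shut, 2 mm above the deck; grows as its lower edge swings to the chute's +x, up to 1.35 rad. It opens only that way, swings freely and falls shut by its own weight.
- flap_edge (a point): Middle of the flap's lower edge, 48 mm from the hinge.
- blank: Sawn brass blank, a rectangular block 90 mm (its x) by 46 mm (its y) by 16 mm high, about 0.5 kg, lying on the deck in front of the flap; two small dark marks on its top. Origin at the centre of its underside. It may lie askew and to one side, partly in front of a post.
- blank_center (a point): Centre of the brass blank, 8 mm above its underside.
- plug: Bare steel round plug standing near a rear corner of the deck (near the robot), diameter 30 mm, 26 mm high, loose; origin at the centre of its underside. Leave it.
- wax: Tin with a red band, diameter 60 mm, 60 mm high, loose on the table beside the chute; origin at the centre of its underside. Leave it.
- square: Try square lying loose on the table beside the chute: dark wooden stock 22 x 75 x 18 mm (long along its y, origin at the centre of its underside) and a thin steel blade reaching 115 mm along its x. Leave it.
There are look-alikes about, which are no part of the job. There is more than one size of the blank; the one meant has the size given above.

How it is judged (in metres and radians):
On the way, in this order (a step that is already met when the one before it is completed fails the run):
1. the blank, flat on the deck, has pushed the flap open (value of joint flap above 0.5 rad and x of blank_center in the frame of chute between -0.055 and 0.04 m and z of blank_center in the frame of chute above 0.07 m), for 0.05 s.
2. the blank is through the mouth and down in the chute (x of blank_center in the frame of chute between 0.09 and 0.24 m and y of blank_center in the frame of chute between -0.066 and 0.066 m and z of blank_center in the frame of chute below 0.055 m), for 0.2 s.
At the end, for the whole second after the job is handed in: The blank lies still in the tray (its centre 90 to 240 mm past the flap hinge, between the side walls, less than 55 mm above the table) and the flap hangs shut (under 0.08 rad) (all of step 2 and value of joint flap below 0.08 rad and linear speed of blank below 0.02 m/s); the robot touches nothing.
It fails at once if the blank is lifted: its centre rises more than 12 mm above where it lies on the deck (z of blank_center in the frame of chute above 0.11 m).
It fails at once if the blank falls off the deck (z of blank_center in the frame of chute below 0.07 m and x of blank_center in the frame of chute below 0 m).
It fails at once if the plug is moved more than 20 mm (distance of plug from where it was at the start of the episode above 0.02 m).
It fails at once if the tin is moved more than 20 mm (distance of wax from where it was at the start of the episode above 0.02 m).
It fails at once if the square is moved more than 20 mm (distance of square from where it was at the start of the episode above 0.02 m).
It also fails if it takes over 42 s, if anything falls off the work surface, if the arm or the gripper's body presses on something with over 40 N, if the wrist force passes 120 N, or if a joint passes its speed limit or range.

ROBOT

A 6-joint arm with a two-finger parallel gripper is mounted at the origin on the work surface. World frame = base frame: x ahead of the robot, y to its left, z up, the work surface at z = 0. Lengths are in mm, angles in rad, forces in N, time in s.
With the tool pointing down it reaches from about 325 to 900 mm from the base axis. Payload 6.1 kg.
Tool frame: the origin (TCP) lies where the fingers leave the gripper's body, on its centre line; the fingertips stand 73 mm ahead of it and the grasp point (between the pads) lies 54 mm ahead of it; z points along the fingers, y is the direction in which the jaws open and shut (so a half turn about z gives the same grasp; the last joint's range is limited). The gripper opens to 85 mm and grips with 20 to 120 N. Pads are 22 mm wide; open, the fingers measure 114 mm over their backs; the gripper's body (76 mm by 85 mm) begins 54 mm behind the grasp point. The pads swing forward as they close: fully open they stand 13 mm farther back than shut.
Start: joints at [-1.26, 0.22, 1.526, -0, 1.395, -0.126], TCP at [264.394, -566.315, 303.9] pointing down, gripper open.
Joint ranges: [-2.98, 2.98], [-0.91, 2.08], [0.09, 2.57], [-1.24, 4.39], [0.2, 2.65], [-2.68, 2.68]. Speed limits (rad/s): [2.57, 2.57, 3.01, 3.14, 3.14, 3.14].

INTERFACE

Orientations are given as a rotation vector (axis times angle).
In Python, from cell import bot gives the robot as it stands.
- The arm moves only by the tool drive_tool, never from a script. Its argument "deltas" is one flat list of numbers, 7 for each row, row after row: the shift along the tool's x, y, z in mm, then the turn, a rotation vector about the tool's x, y, z in degrees, then the finger opening in mm, from 0 to 85.4. A call has 1 to 5 rows; each row is the pose to reach, as a shift and turn from the pose commanded when the call began, along the tool's axes at that moment; what a row does not reach only later rows make up. A row lasts 1/8 s, in which the tool goes at most 62.5 mm and 10.7 degrees, less where a joint would pass 70% of its speed; a pose out of reach is approached as far as the arm can. A call with a gripper value outside its range is refused whole. The fingers move at their own pace and stop on an object; the grip force is fixed at half the most. Time passes only in rows, so rows that repeat a pose let the fingers close. It gives the time, the measured TCP pose, the force and the opening at its end, in the units of the state.
- bot.read_state(): the state, without advancing time (a new reading comes with each control period).
- bot.grab_frame(name): name is "scene" or "top" or "wrist"; returns (picture, depth): 480x640x3 uint8, red, green, blue; 480x640 float32, mm along the optical axis (not along the pixel's ray), 0 where there is no reading.
- bot.camera_params(name): a dict with "intrinsics" (3x3 intrinsics, pixels), "dist" ([k1, k2, p1, p2, k3] as OpenCV has them; the pictures are not rectified), "extrinsics" (4x4, takes a point from camera to world coordinates). Camera axes: x right, y up, looking along -z (the intrinsics and any distortion apply to the point x, -y, -z); pixel columns grow to the right and rows downward; lengths in mm; the calibration is good to about 2 mm. A picture is of the moment at which its call begins: read the wrist's pose just before it. camera_params takes no time and is no camera call; for the wrist camera it gives the pose at the moment of the call.
- bot.job_done(): hands the job in, once; it reports no verdict.
Trained networks look in the newest picture that a camera, given by its name, has taken for a name from the list of things; names that differ only in an ending like _2 or _b are one class to them, and where a whole thing is asked for, a point or a joint stands for the part that bears it (a point fixed in the world has none). Each returns a list of dicts, best first, with "p" (0 to 1); they miss things now and then, are a little off and sometimes report something else, mostly with a low value. They report only what shows in the picture. A call takes as long as a camera call. They do not tell look-alikes from the thing itself.
- bot.boxes_of(target, camera): "extent" ([left, top, right, bottom] in pixels, round what is visible of it).
- bot.silhouettes(target, camera): "mask" (480x640 bool, what is visible of it) and "extent" ([left, top, right, bottom] in pixels, round what is visible of it).
The state is a dict: "t": time; "joints": joint angles; "dq": joint speeds; "joint_torque": joint torques, N m; "tcp_pos": TCP position; "orientation": TCP orientation; "force": force on the tool from outside, world axes, zero at the start; "wrist_torque": the same for the moment, N m; "opening": finger opening in mm.
Only numpy, scipy, OpenCV 4.12 (cv2) and the standard library are available. Lean on these libraries where they do the work, as an engineer would, in place of code of your own. Each camera call takes 0.05 s, during which the arm holds its last target. There are 200 camera calls.

## Working session

There is one attempt and no reset: what is moved stays moved. The work goes in short steps, Python scripts to look and compute and a tool call to move; the robot and the scene stay as the last step left them, time stands still between calls to the robot, and variables do not carry over. Pictures are saved under pics/ and viewed, about 8 in all and at most 12, crops included, and the job is handed in when it is done.

Besides the shell and the picture viewer there is one more tool, called after "Request:" as name(argument=value, ...), one argument or row to a line, values as JSON. drive_tool: Moves the arm, as the interface text tells. Its arguments: {"type":"object","properties":{"deltas":{"type":"array","items":{"type":"number"}}},"required":["deltas"]}

```bash
mkdir -p pics
cat > h.py <<'E'
import numpy as np, cv2
from cell import bot
def world(cam,uv,depth):
    p=bot.camera_params(cam);K=np.array(p["intrinsics"]);D=np.array(p["dist"]);T=np.array(p["extrinsics"])
    uv=np.asarray(uv,float).reshape(-1,2)
    n=cv2.undistortPoints(uv[:,None],K,D)[:,0]
    d=np.array([depth[int(v),int(u)] for u,v in uv])
    c=np.c_[n[:,0]*d,-n[:,1]*d,-d]
    return c@T[:3,:3].T+T[:3,3]
def plane(cam,uv,z):
    p=bot.camera_params(cam);K=np.array(p["intrinsics"]);D=np.array(p["dist"]);T=np.array(p["extrinsics"])
    uv=np.asarray(uv,float).reshape(-1,2)
    n=cv2.undistortPoints(uv[:,None],K,D)[:,0]
    r=np.c_[n[:,0],-n[:,1],-np.ones(len(n))]@T[:3,:3].T
    return T[:3,3]+r*((z-T[2,3])/r[:,2])[:,None]
def save(n,im): cv2.imwrite(f"pics/{n}.png",im[:,:,::-1])
E
python3 - <<'E'
from h import *
np.set_printoptions(precision=1,suppress=True)
out=[]
for c in["top","scene"]:
    im,d=bot.grab_frame(c); save(c+"1",im); np.save(c+"d.npy",d)
    for t in["blank","chute","flap","plug","wax","square"]:
        for r in bot.silhouettes(t,c)[:3]:
            m=r["mask"]; ys,xs=np.nonzero(m)
            k=d[ys,xs]>0; 
            if k.sum()<5: continue
            w=world(c,np.c_[xs,ys][k],d)
            print(c,t,round(r["p"],2),np.round(r["extent"]),"med",np.median(w,0))
            if t=="blank" :
                top=np.median(w[:,2]); b=cv2.minAreaRect(plane(c,np.c_[xs,ys],top)[:,:2].astype(np.float32)); print("   rect",b)
E
```

```text
top blank 0.95 [361. 324. 425. 404.] med [ 370.6 -107.6   21.5]
   rect ((371.451416015625, -106.86048889160156), (127.12935638427734, 66.34965515136719), 32.351558685302734)
top blank 0.72 [367. 206. 399. 258.] med [589.  -91.2 105.3]
   rect ((589.7763061523438, -90.57804870605469), (48.07717514038086, 89.69120025634766), 89.22206115722656)
top blank 0.64 [429. 145. 465. 175.] med [ 749.2 -229.4   10.9]
   rect ((748.4623413085938, -227.7078857421875), (35.60682678222656, 67.89911651611328), 30.367259979248047)
top chute 0.87 [293.  67. 473. 323.] med [630.9 -58.8  88.7]
top flap 0.91 [332. 172. 409. 200.] med [666.6 -68.1 128.7]
top plug 0.79 [446. 266. 467. 283.] med [ 517.3 -207.8  114.9]
top wax 0.91 [486. 188. 531. 227.] med [ 642.4 -324.5   58.3]
top square 0.61 [186. 209. 254. 276.] med [581.3 206.6   9.5]
scene blank 0.86 [137. 354. 180. 391.] med [ 753.1 -227.3   11. ]
   rect ((752.9727783203125, -226.98638916015625), (39.149173736572266, 65.79443359375), 27.870311737060547)
scene blank 0.76 [232. 170. 277. 211.] med [ 363.7 -117.9   21.3]
   rect ((364.6076354980469, -118.08756256103516), (100.88895416259766, 67.91837310791016), 31.50160789489746)
scene blank 0.73 [234. 235. 265. 283.] med [598.9 -93.  105.4]
   rect ((596.9946899414062, -91.97404479980469), (47.324405670166016, 97.76270294189453), 89.20217895507812)
scene chute 0.91 [177. 196. 345. 480.] med [699.4 -51.2  76.9]
scene flap 0.74 [218. 272. 299. 306.] med [670.1 -67.4 120.8]
scene plug 0.82 [177. 211. 198. 234.] med [ 526.7 -207.8  113.7]
scene wax 0.92 [ 83. 286. 133. 330.] med [ 660.3 -322.9   53.8]
scene wax 0.45 [218. 276. 296. 309.] med [670.3 -69.3 121.1]
scene square 0.61 [379. 262. 458. 328.] med [588.2 207.8   8.4]
```

View pics/top1.png

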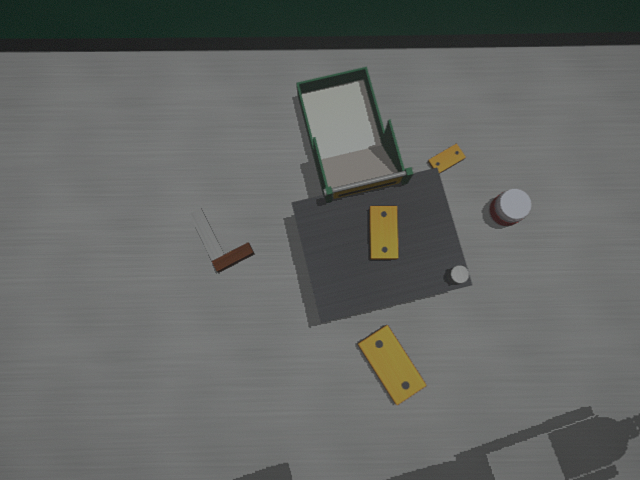

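View pics/scene1.png

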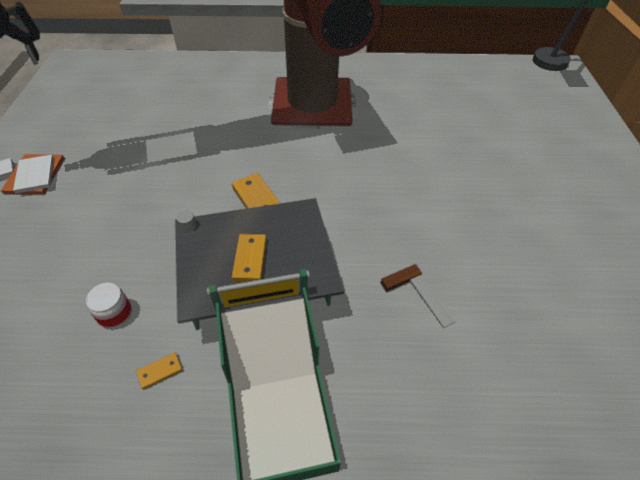

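The top view shows the blank at (384,232) on the deck, nearly in line with world x. The chute is yawed, with deck corners at about (292,203), (437,169), (472,285) and (309,326). The plug is at (459,274), and the look-alikes lie off the deck. The scene view agrees.

Run:
```python
from h import *
np.set_printoptions(precision=1,suppress=True)
im=cv2.imread("pics/top1.png"); d=np.load("topd.npy")
# deck corners at z=90
c=plane("top",[(292,203),(437,169),(472,285),(309,326)],90); print(c)
p=plane("top",[(328,191),(409,172)],146);print("posts",p)
print("tray far corners z50",plane("top",[(298,84),(367,69)],50))
# deck mask fit by height
v,u=np.mgrid[0:480,0:640]; k=(d>0)
w=np.full((480,640,3),np.nan); w[k]=world("top",np.c_[u[k],v[k]],d)
m=(abs(w[...,2]-90)<6)&(w[...,0]>380)&(w[...,0]<720)&(im.max(2)<110)
n,l,s,_=cv2.connectedComponentsWithStats(m.astype(np.uint8)); m=l==1+s[1:,4].argmax()
q=plane("top",np.argwhere(m)[:,::-1],90)[:,:2].astype(np.float32)
r=cv2.minAreaRect(q);print(r,np.median(w[m][:,2]));print(cv2.boxPoints(r))
t=bot.camera_params("top"); print(np.array(t["extrinsics"])[:3,3])
# blank top colour mask
r=[x for x in bot.silhouettes("blank","top")] if 0 else None
b=(abs(w[...,2]-106)<6)&(im[...,2]>150)&(im[...,0]<100); b[:200]=0;b[300:]=0
q=plane("top",np.argwhere(b)[:,::-1],106)[:,:2].astype(np.float32);print("blank",b.sum(),cv2.minAreaRect(q));
print(bot.read_state())
bot.grab_frame("wrist")
```

```text
[[ 645.7   60.6   90. ]
 [ 702.8 -190.3   90. ]
 [ 501.4 -237.9   90. ]
 [ 438.    33.6   90. ]]
posts [[ 650.4   -0.2  146. ]
 [ 680.3 -131.3  146. ]]
tray far corners z50 [[883.7  50.6  50. ]
 [912.2 -78.8  50. ]]
((574.9246215820312, -87.33084106445312), (209.80108642578125, 259.6195373535156), 13.094799041748047) 89.46801314835966
[[ 443.3   15.3]
 [ 502.2 -237.5]
 [ 706.5 -190. ]
 [ 647.7   62.9]]
[429.6  14.2 933.4]
blank 249 ((591.2686767578125, -92.94103240966797), (41.87467575073242, 86.40036010742188), 89.37260437011719)
{'t': 0.7, 'joints': array([-1.3,  0.2,  1.5,  0. ,  1.4, -0.1]), 'dq': array([ 0.,  0., -0., -0., -0.,  0.]), 'joint_torque': array([  0. , -49.7, -39. ,  -0. ,   0. ,   0. ]), 'tcp_pos': array([ 264.4, -566.3,  303.9]), 'orientation': array([3.1, 0.7, 0. ]), 'force': array([-0.1, -1.1,  0.1]), 'wrist_torque': array([ 0. , -0.1,  0. ]), 'opening': 85.26276694837259}
```

```bash
cat >> h.py <<'E'
from scipy.spatial.transform import Rotation as R
YAW=13.09; F=np.array([.974,.2265]);L=np.array([-.2265,.974]); O=np.array([667.,-65.8])
def c2w(x,y): return O+x*F+y*L
def w2c(p): r=np.asarray(p)[...,:2]-O; return np.stack([r@F,r@L],-1)
def goal(xy,z,yawdeg):
    s=bot.read_state(); A=R.from_rotvec(s["orientation"])
    G=R.from_euler("ZX",[yawdeg,180],degrees=True)
    d=np.r_[xy,z]-s["tcp_pos"]
    print("shift",A.inv().apply(d).round(1),"turn",np.degrees((A.inv()*G).as_rotvec()).round(1))
E
python3 - <<'E'
from h import *
np.set_printoptions(precision=3,suppress=True)
s=bot.read_state();A=R.from_rotvec(s["orientation"]).as_matrix();print(A)
print("blank chute",w2c([590,-91.5]),"plug",w2c([517,-208]))
goal((515,-91),300,-0.6);goal((515,-91),300,179.4)
E
```

```text
[[ 0.906  0.423  0.   ]
 [ 0.423 -0.906 -0.   ]
 [ 0.     0.    -1.   ]]
blank chute [-80.819  -7.591] plug [-178.308 -104.528]
shift [ 428.2 -324.7    3.9] turn [ 0.  -0.  25.6]
shift [ 428.2 -324.7    3.9] turn [   0.     0.  -154.4]
```

Request:
drive_tool(
  deltas=[60,-45,0,0,0,5,0,120,-90,0,0,0,10,0,180,-135,0,0,0,15,0,240,-180,0,0,0,20,0,300,-225,0,0,0,25.6,0],
)

```text
t: 1.38
tcp_pos: [412.3, -288.9, 304.3]
orientation: [3.141, -0.021, 0.001]
force: [0.4, 0.3, 0.1]
opening: 0.3
```

Run:
```python
from h import *
goal((515,-91),280,-0.6);print(bot.read_state()["t"])
```

```text
shift [ 100.  -199.3   24.2] turn [ 0.  -0.1 -0.2]
1.375
```

Request:
drive_tool(
  deltas=[30,-50,0,0,0,0,0,60,-100,5,0,0,0,0,90,-150,15,0,0,0,0,100,-198,24,0,0,0,0,100,-198,24,0,0,0,0],
)

```text
t: 2.0
tcp_pos: [513.6, -90.5, 279.0]
orientation: [-3.14, 0.008, 0.002]
force: [-0.3, -0.2, -0.2]
opening: -0.0
```

Run:
```python
from h import *
np.set_printoptions(precision=1,suppress=True)
goal((515,-91),280,-0.6)
im,d=bot.grab_frame("wrist");save("wrist1",im)
for r in bot.silhouettes("blank","wrist"):
    ys,xs=np.nonzero(r["mask"]); w=plane("wrist",np.c_[xs,ys],106)[:,:2].astype(np.float32)
    print(r["p"],r["extent"],cv2.minAreaRect(w),w2c(cv2.minAreaRect(w)[0]))
```

```text
shift [ 1.4  0.5 -1. ] turn [-0.1  0.1  0.3]
0.93 [280.6, 292.4, 393.0, 371.8] ((453.22039794921875, -111.22250366210938), (91.8492202758789, 40.932655334472656), 63.288509368896484) [-218.5    4.2]
0.71 [284.1, 41.4, 365.5, 201.4] ((591.1240234375, -95.36779022216797), (90.20746612548828, 47.071533203125), 0.013158170506358147) [-80.6 -11.6]
```

View pics/wrist1.png

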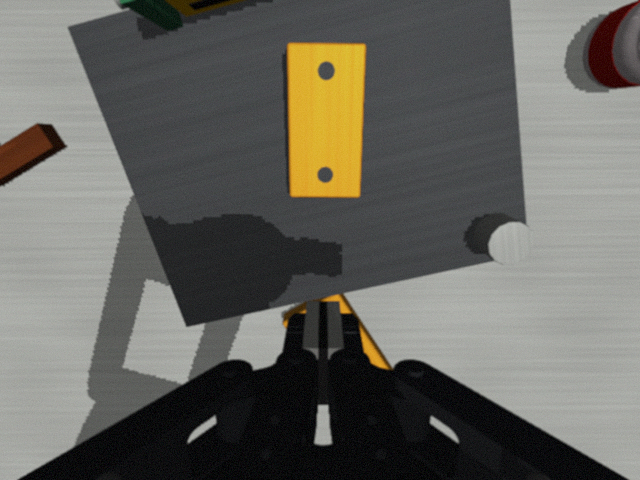

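The wrist view shows the blank spanning (287..366, 43..197), straight ahead of the fingers, which are centred on column 325. The plug at (509,243) is clear. I'll descend behind the blank.

Request:
drive_tool(
  deltas=[0,1,50,0,0,0,0,0,2,90,0,0,0,0,0,2,106,0,0,0,0,0,2,112,0,0,0,0,0,2,112,0,0,0,0],
)

```text
t: 2.72
tcp_pos: [514.3, -96.4, 169.1]
orientation: [3.141, -0.017, 0.003]
force: [-0.1, 0.4, 0.6]
opening: 0.2
```

Run:
```python
from h import *
print(bot.read_state())
x=w2c(bot.read_state()["tcp_pos"]);print("tcp chute",x)
A=np.degrees(0)
# waypoints: contact then steer to chute y=-4, yaw 13
for n,(cx,cy,yaw) in {"contact":(0,0,0),"mid":(-105,-3,6),"m2":(-85,-3,13),"end":(-50,-3,13),"far":(-30,-3,13)}.items():
    if n=="contact": print(n);goal((533,-93),167,-.3)
    else: print(n); goal(c2w(cx,cy),167,yaw)
```

```text
{'t': 2.725, 'joints': array([-3.36034354e-01,  1.19066074e-01,  1.91025332e+00, -8.92896891e-05,
        1.11051564e+00,  1.24548497e+00]), 'dq': array([ 0.0059692 , -0.01377835, -0.00899915,  0.00029565,  0.00396747,
       -0.00098189]), 'joint_torque': array([-1.38988760e-01, -3.93755150e+01, -3.36916137e+01, -9.94144968e-03,
       -4.89216275e-02, -2.47361138e-03]), 'tcp_pos': array([514.26346942, -96.38816217, 169.07353982]), 'orientation': array([ 3.14090043e+00, -1.67779187e-02,  2.56995056e-03]), 'force': array([-0.06780744,  0.36843596,  0.63748398]), 'wrist_torque': array([ 0.00326913, -0.02526649,  0.00376381]), 'opening': 0.19413011703861166}
tcp chute [-155.69359951    4.80195422]
contact
shift [18.7 -3.6  2.1] turn [ 0.  -0.1 -0.3]
mid
shift [51.1 -4.4  2.2] turn [ 0.  -0.1 -6.6]
m2
shift [70.5 -9.2  2.2] turn [  0.   -0.1 -13.6]
end
shift [104.5 -17.5   2.2] turn [  0.   -0.1 -13.6]
far
shift [124.  -22.2   2.3] turn [  0.   -0.1 -13.6]
```

Request:
drive_tool(
  deltas=[6,-2,2,0,0,0,0,11,-3,2,0,0,0,0,15,-3.5,2,0,0,0,0,19,-3.5,2,0,0,0,0,23,-3.5,2,0,0,-1,0],
)

```text
t: 3.35
tcp_pos: [536.3, -92.4, 165.8]
orientation: [-3.142, -0.014, 0.003]
force: [-4.6, -0.6, 4.6]
opening: -0.1
```

```bash
cat > look.py <<'E'
from h import *
import sys
np.set_printoptions(precision=1,suppress=True)
im,d=bot.grab_frame("wrist");save(sys.argv[1],im)
for r in bot.silhouettes("blank","wrist"):
    ys,xs=np.nonzero(r["mask"]); w=plane("wrist",np.c_[xs,ys],106)[:,:2].astype(np.float32); b=cv2.minAreaRect(w)
    print(r["p"],r["extent"],b,w2c(b[0]))
s=bot.read_state(); print(s["t"],"tcp",w2c(s["tcp_pos"]),s["tcp_pos"],s["force"])
for x,y,a in [(-105,-3,6),(-85,-4,13),(-60,-4,13),(-40,-4,13),(-25,-4,13)]: print((x,y,a),end=" "); goal(c2w(x,y),167,a)
E
python3 look.py w2
```

```text
0.9 [252.4, 46.7, 400.9, 312.2] ((592.8220825195312, -91.9144287109375), (44.82773971557617, 87.69920349121094), 89.17574310302734) [-78.2  -8.6]
3.45 tcp [-133.2    3.7] [536.5 -92.4 165.8] [-2.2  0.5  1.6]
(-105, -3, 6) shift [28.9  0.4 -1.3] turn [-0.   0.1 -5.5]
(-85, -4, 13) shift [48.7 -3.  -1.3] turn [ -0.    0.1 -12.5]
(-60, -4, 13) shift [73.1 -8.5 -1.3] turn [ -0.    0.1 -12.5]
(-40, -4, 13) shift [ 92.6 -12.9  -1.4] turn [ -0.    0.1 -12.5]
(-25, -4, 13) shift [107.2 -16.1  -1.4] turn [ -0.    0.1 -12.5]
```

View pics/w2.png

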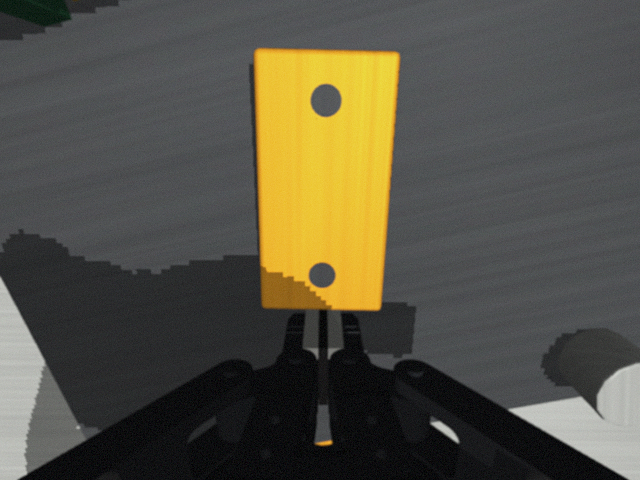

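Contact is centred: the rear face runs over columns 262..382 and the fingers are at 322. Next I'll push while turning the blank towards the chute axis.

Request:
drive_tool(
  deltas=[6,0,-1,0,0,-1.5,0,12,0,-1,0,0,-3,0,18,0,-1,0,0,-4.5,0,24,0,-1,0,0,-6,0,30,0,-1,0,0,-7.5,0],
)

```text
t: 4.08
tcp_pos: [567.0, -92.2, 166.8]
orientation: [-3.134, -0.22, 0.0]
force: [-2.3, -0.8, -2.2]
opening: -0.2
```

```bash
python3 look.py w3
```

```text
0.67 [262.1, 40.8, 423.1, 314.0] ((624.27880859375, -88.67703247070312), (88.5830307006836, 45.56764602661133), 1.5067009925842285) [-46.8 -12.6]
4.175 tcp [-102.9   -3.2] [567.5 -92.2 167.2] [-0.2  0.5 -0.2]
(-105, -3, 6) shift [-2.2  0.   0.1] turn [ 0.  -0.1  2. ]
(-85, -4, 13) shift [17.9 -0.8  0.2] turn [ 0.  -0.1 -5. ]
(-60, -4, 13) shift [42.8 -3.   0.2] turn [ 0.  -0.1 -5. ]
(-40, -4, 13) shift [62.7 -4.8  0.2] turn [ 0.  -0.1 -5. ]
(-25, -4, 13) shift [77.6 -6.1  0.2] turn [ 0.  -0.1 -5. ]
```

Request:
drive_tool(
  deltas=[6,-0.5,0,0,0,-1,0,12,-1,0,0,0,-2,0,18,-1.5,0,0,0,-3,0,24,-2,0,0,0,-4,0,30,-2.5,0,0,0,-5,0],
)

```text
t: 4.8
tcp_pos: [596.3, -85.5, 167.1]
orientation: [3.121, 0.356, -0.0]
force: [-5.0, -1.4, 3.3]
opening: -0.1
```

```bash
python3 look.py w4
```

```text
0.88 [264.1, 161.2, 424.6, 318.3] ((639.7135620117188, -81.92904663085938), (44.974308013916016, 59.330078125), 89.44784545898438) [-30.2  -9.5]
0.73 [573.4, 16.6, 639.2, 98.7] ((711.6405029296875, -149.0159912109375), (19.23103141784668, 18.932191848754883), 29.331329345703125) [ 24.6 -91.2]
4.9 tcp [-72.8  -3.2] [596.9 -85.4 167.1] [-1.3 -0.6  1.1]
(-105, -3, 6) shift [-32.2  -0.1   0. ] turn [ 0.  -0.1  7. ]
(-85, -4, 13) shift [-12.2   0.8   0.1] turn [ 0.  -0.1 -0. ]
(-60, -4, 13) shift [12.8  0.8  0.1] turn [ 0.  -0.1 -0. ]
(-40, -4, 13) shift [32.8  0.8  0.1] turn [ 0.  -0.1 -0. ]
(-25, -4, 13) shift [47.8  0.7  0.1] turn [ 0.  -0.1 -0. ]
```

View pics/w4.png

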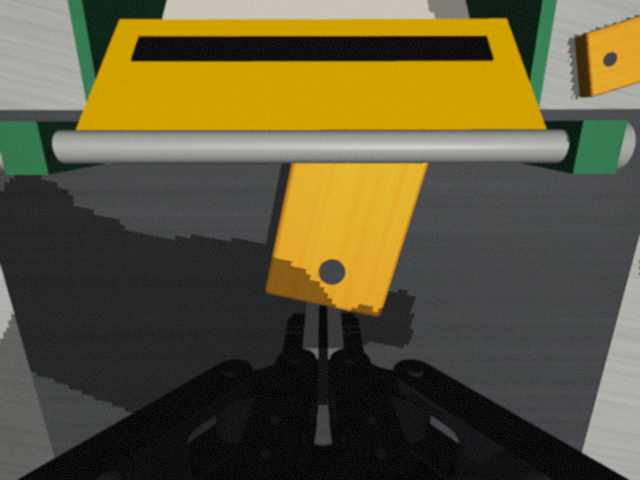

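The flap lies open on the blank. The blank is still about 12° askew, but it passes well inside the posts. I'll check the camera's clearance and keep pushing.

```bash
python3 -c "
from h import *
print(np.array(bot.camera_params('wrist')['extrinsics'])[:3,3],bot.read_state()['tcp_pos'])"
```

```text
[674.11299393 -67.68312582 235.80262981] [596.85070763 -85.37715257 167.06512553]
```

Request:
drive_tool(
  deltas=[5,0.5,0,0,0,0,0,10,1,0,0,0,0,0,15,1.5,0,0,0,0,0,20,2,0,0,0,0,0,25,2,0,0,0,0,0],
)

```text
t: 5.52
tcp_pos: [620.8, -82.1, 167.1]
orientation: [3.122, 0.353, -0.001]
force: [-5.3, -1.4, 3.9]
opening: -0.1
```

```bash
python3 look.py w5
```

```text
0.57 [264.9, 38.2, 446.3, 319.4] ((678.2105102539062, -77.56912231445312), (87.739501953125, 44.79290771484375), 1.0150612592697144) [  8.3 -14. ]
0.56 [558.1, 60.9, 638.2, 141.1] ((723.5606079101562, -149.4325408935547), (19.62316131591797, 23.63939666748047), 30.016202926635742) [ 36.1 -94.3]
5.625 tcp [-48.2  -5.3] [621.2 -81.9 167.1] [-2.8 -0.2  2.5]
(-105, -3, 6) shift [-56.8  -2.1   0. ] turn [ 0.  -0.   6.9]
(-85, -4, 13) shift [-36.8  -1.2   0. ] turn [ 0.  -0.  -0.1]
(-60, -4, 13) shift [-11.8  -1.3   0. ] turn [ 0.  -0.  -0.1]
(-40, -4, 13) shift [ 8.2 -1.3  0.1] turn [ 0.  -0.  -0.1]
(-25, -4, 13) shift [23.2 -1.4  0.1] turn [ 0.  -0.  -0.1]
```

View pics/w5.png

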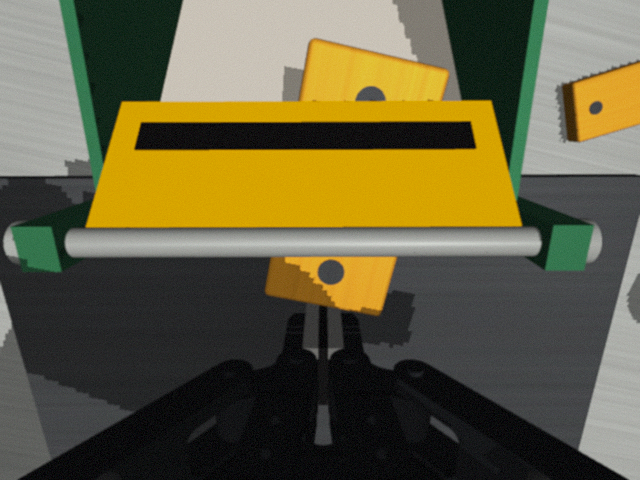

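The blank's centre is at x ≈ +8 and about to tip. I'll push a little further.

Request:
drive_tool(
  deltas=[5,0,0,0,0,0,0,10,0,0,0,0,0,0,14,0,0,0,0,0,0,14,0,0,0,0,0,0,14,0,0,0,0,0,0],
)

```text
t: 6.25
tcp_pos: [634.8, -78.7, 167.0]
orientation: [3.122, 0.354, 0.002]
force: [0.9, -0.7, 0.1]
opening: -0.0
```

```bash
python3 look.py w6
```

```text
0.77 [270.7, 0.0, 401.2, 174.8] ((723.2111206054688, -61.56800842285156), (50.176666259765625, 38.10845184326172), 7.305591106414795) [55.7 -8.6]
0.73 [558.0, 88.9, 639.5, 169.1] ((729.2634887695312, -149.1231689453125), (20.112464904785156, 25.456356048583984), 30.145736694335938) [ 41.8 -95.3]
6.35 tcp [-34.5  -5.2] [634.6 -78.7 166.9] [ 0.2 -0.6  0.3]
(-105, -3, 6) shift [-70.6  -2.   -0.2] turn [ 0.  -0.   6.9]
(-85, -4, 13) shift [-50.6  -1.1  -0.1] turn [ 0.  -0.  -0.1]
(-60, -4, 13) shift [-25.6  -1.2  -0.1] turn [ 0.  -0.  -0.1]
(-40, -4, 13) shift [-5.6 -1.2 -0.1] turn [ 0.  -0.  -0.1]
(-25, -4, 13) shift [ 9.4 -1.3 -0.1] turn [ 0.  -0.  -0.1]
```

View pics/w6.png

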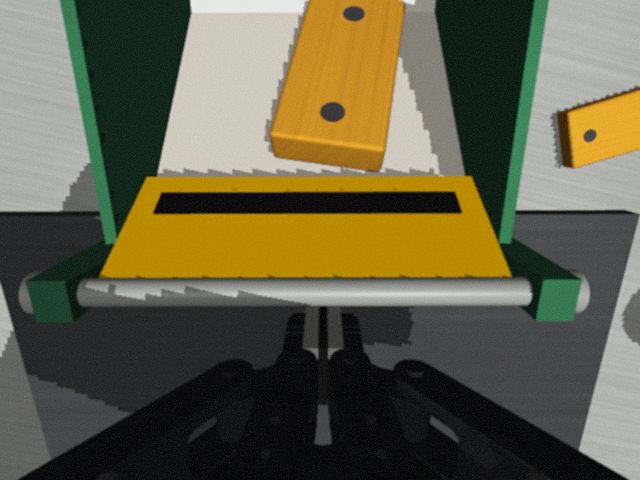

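It has tipped and is sliding down the ramp. I'll draw back, rise, let things settle and look.

Request:
drive_tool(
  deltas=[-15,0,0,0,0,0,0,-40,0,0,0,0,0,0,-70,0,-10,0,0,0,0,-90,0,-50,0,0,0,0,-90,0,-90,0,0,0,0],
)

```text
t: 6.98
tcp_pos: [545.3, -99.0, 257.3]
orientation: [-3.121, -0.352, 0.002]
force: [0.5, -0.0, -0.3]
opening: 0.3
```

Request:
drive_tool(
  deltas=[0,0,0,0,0,0,0,0,0,0,0,0,0,0,0,0,0,0,0,0,0,0,0,0,0,0,0,0,0,0,0,0,0,0,0],
)

```text
t: 7.6
tcp_pos: [546.5, -98.8, 256.1]
orientation: [-3.121, -0.354, 0.002]
force: [0.5, 0.6, 0.5]
opening: 0.2
```

Run:
```python
from h import *
np.set_printoptions(precision=1,suppress=True)
for c in["scene","top"]:
    im,d=bot.grab_frame(c)
    for t in ["blank","flap"]:
        for r in bot.silhouettes(t,c):
            ys,xs=np.nonzero(r["mask"]); k=d[ys,xs]>0; w=world(c,np.c_[xs,ys][k],d); m=np.median(w,0)
            print(c,t,round(r["p"],2),m,"chute",w2c(m),"x range",np.percentile(w2c(w)[:,0],[3,97]),"z",np.percentile(w[:,2],[3,97]))
    save(c+"2",cv2.resize(im[180:480,120:420] if c=="scene" else im[50:300,250:500],None,fx=2,fy=2))
s=bot.read_state();print(s["t"],s["tcp_pos"])
```

```text
scene blank 0.85 [854.3 -40.1  24.3] chute [188.3 -17.4] x range [143.3 227.4] z [21.2 26.6]
scene blank 0.85 [ 753.4 -227.6   11.1] chute [  47.5 -177.2] x range [26.6 66.1] z [ 3.  13.7]
scene blank 0.55 [683.1 -59.8  87.9] chute [17.   2.2] x range [-180.7  228.2] z [  6.8 128. ]
scene flap 0.75 [670.5 -68.  122.3] chute [ 2.9 -2.9] x range [-0.3  5. ] z [ 93.9 144.2]
top blank 0.95 [844.  -40.   23.4] chute [178.2 -14.9] x range [138.1 222.5] z [17.1 26.3]
top blank 0.72 [424.4 -99.   21.6] chute [-243.8   22.6] x range [-258.4 -231.1] z [12.2 24.8]
top flap 0.9 [660.9 -43.9 128.8] chute [-1.  22.7] x range [-3.3  3.3] z [ 93.5 145.1]
top flap 0.49 [ 517.1 -208.1  115.1] chute [-178.2 -104.7] x range [-190.6 -166.4] z [ 99.8 118.1]
7.9 [546.7 -98.9 256.9]
```

View pics/scene2.png

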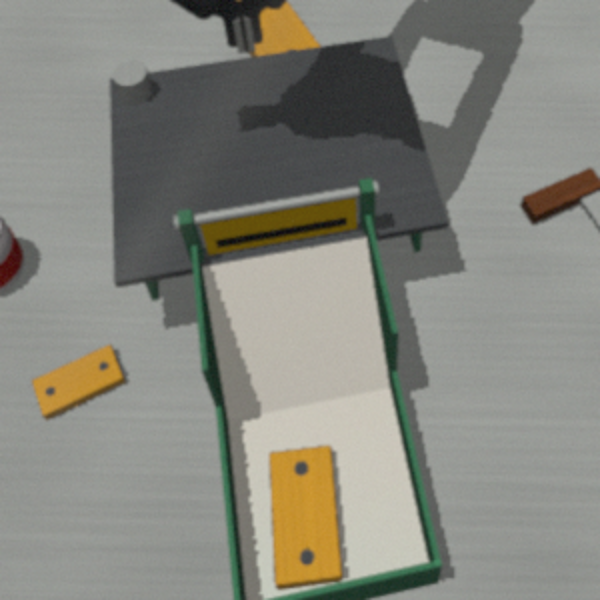

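The blank lies flat in the tray with its top at z ≈ 24 mm, and the flap hangs shut. I'll wait about 1.2 s more so everything settles, then hand in.

Request:
drive_tool(
  deltas=[0,0,0,0,0,0,0,0,0,0,0,0,0,0,0,0,0,0,0,0,0,0,0,0,0,0,0,0,0,0,0,0,0,0,0],
)

```text
t: 8.52
tcp_pos: [546.7, -98.9, 256.9]
orientation: [-3.122, -0.354, -0.0]
force: [-0.7, -0.8, 0.2]
opening: 0.3
```

Request:
drive_tool(
  deltas=[0,0,0,0,0,0,0,0,0,0,0,0,0,0,0,0,0,0,0,0,0,0,0,0,0,0,0,0,0,0,0,0,0,0,0],
)

```text
t: 9.15
tcp_pos: [546.7, -98.9, 256.9]
orientation: [-3.122, -0.354, 0.0]
force: [0.1, 1.2, 0.5]
opening: -0.1
```

```bash
python3 -c "
from h import *
im,d=bot.grab_frame('scene')
for t in ['blank','flap']:
    for r in bot.silhouettes(t,'scene')[:2]:
        ys,xs=np.nonzero(r['mask']);k=d[ys,xs]>0;w=world('scene',np.c_[xs,ys][k],d);print(t,r['p'],w2c(np.median(w,0)),np.percentile(w2c(w)[:,0],[3,97]))
bot.job_done()"
```

```text
blank 0.86 [  47.27621658 -176.02116111] [26.08922283 66.00251047]
blank 0.76 [-289.93357538   32.6784944 ] [-329.10436506 -117.61254027]
flap 0.72 [ 2.86439833 -3.17231661] [-1.1399694   5.01736501]
the job is handed in; nothing more can be done
```

I slid the brass blank across the deck with the closed fingertips and pushed it under the flap until it tipped down the ramp. Then I drew the fingers back and handed the job in at about 9.3 s of the 42 s allowed. No verdict was reported.

- **Blank:** it was last measured at t ≈ 7.9 s, lying flat in the tray at chute x ≈ 180–188 mm and y ≈ −16 mm, with its top about 24 mm above the table. In the final frame I printed only the two best "blank" finds, and both were look-alikes. That the blank lies still therefore rests on the earlier look.
- **Flap:** it hung shut in both late looks, with its points between x ≈ −1 and +5 mm in the chute frame.
- **Robot:** it stood clear above the deck with no contact force, and no reading during the pushing passed about 7 N.
- **Plug, tin and square:** the arm came near none of them. The plug measured within 1 mm of its starting place, and the tin and the square appeared in the last picture but were not re-measured.
- **What differed from plan:** the blank kept about 12° of skew, because the turn I steered into the push hardly took. It still cleared the posts.

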